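# Depth-gauge a bearing pocket in a gearbox cover

## Robot

A 6-joint arm with a two-finger parallel gripper is mounted at the origin on the work surface. World frame = base frame: x ahead of the robot, y to its left, z up, the work surface at z = 0. Lengths are in m, angles in degrees, forces in N, time in s.
With the tool pointing down it reaches from about 0.275 to 0.85 m from the base axis. Payload 5.2 kg.
Tool frame: the origin (TCP) lies midway between the tips of the shut fingers; the grasp point (between the pads) lies 19 mm behind it; z points along the fingers, y is the line along which they close (so a half turn about z gives the same grasp; the last joint's range is limited). The gripper opens to 85 mm and grips with 20 to 120 N. Pads are 22 mm wide; open, the fingers measure 114 mm over their backs; the gripper's body (76 mm by 85 mm) begins 54 mm behind the grasp point. The pads swing forward as they close: fully open they stand 13 mm farther back than shut.
Start: joints at [-85.76, 14.817, 87.949, -0, 77.235, -11.62], TCP at [0.15, -0.529, 0.231] pointing down, gripper open.
Joint ranges: [-179.93, 179.93], [-52.35, 119.4], [10.71, 147.94], [-69.91, 249.91], [12.55, 155.21], [-178.61, 178.61]. Speed limits (degrees/s): [147.25, 147.25, 180, 180, 180, 180].

## Interface

Orientations are given as [roll, pitch, yaw] about the fixed x, y, z axes, in that order (R = Rz(yaw) Ry(pitch) Rx(roll)).
In Python, from cell import env gives the robot as it stands. The module is installed in compiled form; this text tells all that it offers.
- The arm moves only by the tool jog_arm, never from a script. Its argument "moves" is a list that holds one entry, the list of rows, each a list of 7 numbers: the shift along the tool's x, y, z normalised to -1 to 1, where 1 is 150 mm, then the turn, a rotation vector about the tool's x, y, z normalised to -1 to 1, where 1 is 90 degrees, then the gripper's target within -1 to 1 (shut at 1, half-way at 0, fully open at -1). In form: [[[tx, ty, tz, ax, ay, az, fingers], ...]]. A call has exactly 8 rows; each row is the pose to reach, as a shift and turn from the pose commanded when the call began, along the tool's axes at that moment; what a row does not reach only later rows make up. A row lasts 1/10 s, in which the tool goes at most 50 mm and 8.59 degrees, less where a joint would pass 70% of its speed; a pose out of reach is approached as far as the arm can. A call with a number of a shift or a turn outside -1 to 1 is refused whole. A call with a gripper value outside its range is refused whole. The fingers move at their own pace and stop on an object; "grip_force" is the grip in N (left out, the last holds). Time passes only in rows, so rows that repeat a pose let the fingers close, or fill a call up. It gives the time, the measured TCP pose, the force, the opening and the grip force at its end, in the units of the state.
- env.observe(): the state, without advancing time (a new reading comes with each control period).
- env.capture(name): name is "scene" or "top" or "wrist"; returns a dict with "pixels" (400x640x3 uint8, red, green, blue), "vfov" (degrees; the focal length in pixels is half the picture's height over the tangent of half this angle, whatever the lens; pixels are square), "cx", "cy" (the principal point, pixels), "R" (3x3) and "t" (3): a world point X has camera coordinates R X + t. Camera axes: x right, y down, z forward; pixel columns grow to the right and rows downward; lengths in m; the calibration is good to about 2 mm. A picture is of the moment at which its call begins. There is no depth.
- env.close_job(): hands the job in; it is judged then, once.
The state is a dict: "clock": time; "q": joint angles; "joint_vel": joint speeds; "joint_torque": joint torques, N m; "tcp_pos": TCP position; "tcp_rot": TCP orientation; "force": force on the tool from outside, world axes, zero at the start; "wrist_torque": the same for the moment, N m; "opening": finger opening in m; "gripper_force": force on a finger pad.
Only numpy, scipy, OpenCV 4.12 (cv2) and the standard library are available. Lean on these libraries where they do the work, as an engineer would, in place of code of your own. Each camera call takes 0.05 s, during which the arm holds its last target. There are 200 camera calls.

## Task

The bearing pocket marked with a yellow dab in the scooter gearbox cover is to be measured for shims. Take the digital depth gauge off the granite plate by its black rubber grip, lay its base bar squarely across the cover so that it bridges both long rims and sits flush on the gasket face with the sprung tip on the yellow dab, and press it down lightly (about 10 N, gently, no banging). Finish while still holding it pressed there so the reading can be taken; do not let go, and leave the other things on the bench where they are.

Things in the scene. Friction and masses are not known exactly. Their poses are not given: they have to be found in the camera images.
- gauge: Digital depth gauge, loose, 0.34 kg, standing on the granite plate. Origin: underside centre of its steel base bar; z up, x along the bar. Bar 101 (x) x 18 (y) x 16 high, thin stem to 34, grey housing 52 (x) x 22 (y) from 34 to 78 high, display on the -y face, black rubber grip block 50 (x) x 24 (y) from 77 to 113. Grip it across the 24 mm (fingers closing along y).
- grip (a point): Middle of the black rubber grip block, 95 above the bar's underside (18 below the block's top); its axes are the gauge's.
- bar_end_a (a point): Point on the underside of the base bar, 46 from its middle towards +x of the gauge.
- bar_end_b (a point): Point on the underside of the base bar, 46 from its middle towards -x of the gauge.
- plunger (a joint): Sprung measuring plunger, 5 in diameter, from the middle of the bar's underside. Value = how far the tip stands below the underside, in m: 0 on the flat plate, 0.025 hanging free (the tip leads by 25 mm while carried), 0.018 when the bar sits flush over the marked pocket. Spring force about 1 N.
- tip (a point): The very tip of the plunger.
- plate: Fixed grey granite zeroing plate 150 (x) x 100 (y) x 30 high; origin at the centre of its underside.
- cover: Fixed cast aluminium gearbox cover, open side up, on a plywood board 236 x 116 x 16 high. Origin: centre of the board's underside; x along the cover. Oval rim 204 long, 84 wide outside, 9 thick; straight long rims (120) along x at y = +-37.5. Rim top = flat gasket face, 56 above the bench. Two bearing pockets inside at x = +40 and -40, y = 0 (which is which varies).
- gasket_face (a point): Middle of the cover's opening at the height of the gasket face, axes as the cover: x along the cover, y across it, z up.
- pocket: The empty bearing pocket with the yellow dab: a round cast boss inside the cover, bore 40 across, its upper edge 7 below the gasket face, flat floor 18 below the gasket face. Fixed. Origin on its axis, 24 above the bench. (The other, similar boss holds a bearing.)
- dab (a point): Centre of the yellow paint dab, 14 across, in the middle of the marked pocket's floor, 18 below the gasket face (38 above the bench).
- screwdriver: Loose red-handled screwdriver, 190 long, lying on the bench; to be left alone.
- spare_bearing: Loose spare ball bearing, 40 across, 12 high; to be left alone.
- tin: Loose black tin, 80 across, 90 high; to be left alone.
- hammer: Loose wooden-handled hammer, 270 long; to be left alone.

How it is judged (in metres and radians):
On the way:
1. the gauge is lifted off the plate in the gripper (height (world z) of gauge above 0.07 m and contact force between the fingers and gauge above 2 N and contact force between gauge and plate below 0.05 N), for 0.2 s.
At the end, for the whole second after the job is handed in: Gauge still gripped, at rest: tip on the dab (7 mm from centre) touching the floor, plunger 18 +-2 mm; both bar ends within 2 mm of the gasket face, gauge upright within 0.04 rad, bar square across the cover within 0.15 rad, 4 to 20 N on the cover (horizontal distance between tip and dab below 0.007 m and contact force between gauge and pocket above 0.2 N and value of joint plunger between 0.016 and 0.02 m and z of bar_end_a in the frame of gasket_face between -0.002 and 0.002 m and z of bar_end_b in the frame of gasket_face between -0.002 and 0.002 m and angle between gauge's own z axis and vertical below 0.04 rad and angle between the x axis of gauge and the y axis of cover, either way round below 0.15 rad and contact force between gauge and cover between 4 and 20 N and contact force between the fingers and gauge above 3 N and linear speed of gauge below 0.01 m/s and angular speed of gauge below 0.05 rad/s); the arm keeps its last pose, push and grip.
It fails at once if the gauge is banged or pressed hard on the cover (over 45 N) (contact force between gauge and cover above 45 N).
It fails at once if one of the other things on the bench is shifted by more than 15 mm (distance of any of screwdriver, spare_bearing, tin, hammer from where it was at the start of the episode above 0.015 m).
It also fails if it takes over 48 s, if anything falls off the work surface, if the arm or the gripper's body presses on something with over 40 N, if the wrist force passes 120 N, or if a joint passes its speed limit or range.

## Working session

There is one attempt and no reset: what is moved stays moved. The work goes in short steps, Python scripts to look and compute and a tool call to move; the robot and the scene stay as the last step left them, time stands still between calls to the robot, and variables do not carry over. Pictures are saved under pics/ and viewed, at most 10 in all, crops included, and the job is handed in when it is done.

Besides the shell and the picture viewer there is one more tool, called by a JSON object that holds its "method" and its "body". jog_arm: Moves the arm, as the interface text tells. Its arguments: {"type":"object","properties":{"moves":{"type":"array","items":{"type":"array","items":{"type":"array","items":{"type":"number"}}}},"grip_force":{"type":"number"}},"required":["moves"]}

```bash
mkdir -p pics; cat > h.py <<'E'
import numpy as np, cv2, pickle
from cell import env
from scipy.spatial.transform import Rotation as Ro
def cap(n,save):
    d=env.capture(n); cv2.imwrite('pics/'+save+'.png',d['pixels'][:,:,::-1]); pickle.dump(d,open('pics/'+save+'.pkl','wb')); return d
def load(s): return pickle.load(open('pics/'+s+'.pkl','rb'))
def ray(d,u,v):
    f=d['pixels'].shape[0]/2/np.tan(np.radians(d['vfov'])/2)
    R=np.array(d['R']);t=np.array(d['t'])
    return -R.T@t, R.T@np.array([(u-d['cx'])/f,(v-d['cy'])/f,1])
def onz(d,u,v,z):
    o,r=ray(d,u,v); return o+r*(z-o[2])/r[2]
def proj(d,X):
    f=d['pixels'].shape[0]/2/np.tan(np.radians(d['vfov'])/2)
    c=np.array(d['R'])@np.array(X)+np.array(d['t']); return np.array([d['cx']+f*c[0]/c[2],d['cy']+f*c[1]/c[2]])
E
python3 - <<'E'
from h import *
s=env.observe(); print({k:np.round(v,3) for k,v in s.items()})
a=cap('top','top0');b=cap('scene','scene0')
for d in(a,b): print(d['vfov'],d['cx'],d['cy'],np.round(ray(d,d['cx'],d['cy']),3))
E
```

```text
{'clock': np.float64(0.0), 'q': array([-8.5762e+01,  1.4860e+01,  8.8013e+01, -2.0000e-03,  7.7236e+01,
       -1.1619e+01]), 'joint_vel': array([ 0.034, -0.046,  0.021,  0.079,  0.006, -0.15 ]), 'joint_torque': array([ 1.0000e-03, -4.4603e+01, -2.9057e+01,  0.0000e+00,  1.2000e-02,
       -0.0000e+00]), 'tcp_pos': array([ 0.15 , -0.529,  0.23 ]), 'tcp_rot': array([-1.79893e+02, -2.00000e-02,  1.58580e+01]), 'force': array([-1.215, -0.074,  0.902]), 'wrist_torque': array([-0.064, -0.081, -0.034]), 'gripper_force': np.float64(0.0), 'opening': np.float64(0.085)}
49.4580650325283 326.8264855668276 204.1307447013562 [[ 0.391 -0.015  1.143]
 [ 0.089  0.026 -0.996]]
46.33577069079388 326.98477150478163 202.1617157325809 [[ 1.545 -0.19   0.851]
 [-0.813  0.139 -0.565]]
```

View pics/top0.png

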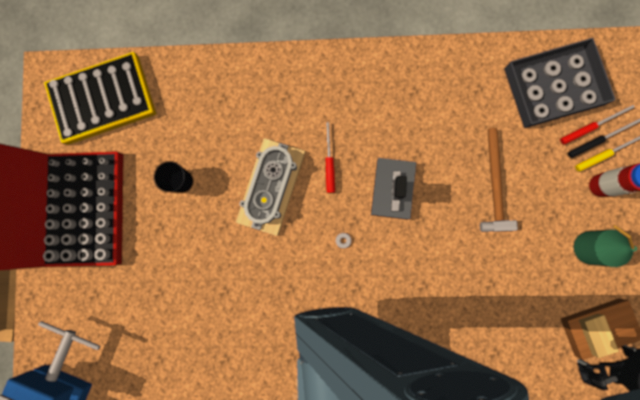

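View pics/scene0.png

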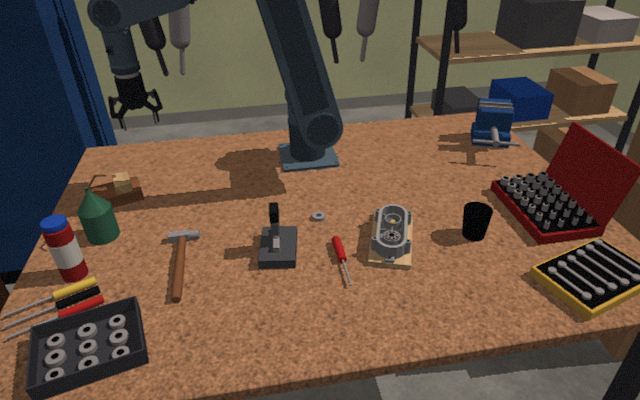

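The top view shows the yellow dab near (263,200), the cover's board at about (237–305, 138–235), the gauge with its black grip near (400,187), and the plate near (395,188). In the scene view the gauge is near (275,230) and the cover near (391,235).

```bash
python3 - <<'E'
from h import *
d=load('top0'); im=d['pixels']; hsv=cv2.cvtColor(im,cv2.COLOR_RGB2HSV)
def blob(m,x0,y0,x1,y1):
    k=np.zeros(m.shape,np.uint8); k[y0:y1,x0:x1]=m[y0:y1,x0:x1]*255
    c=max(cv2.findContours(k,0,2)[0],key=cv2.contourArea); return c
H,S,V=[hsv[:,:,i].astype(int) for i in range(3)]
def rep(n,c,z):
    r=cv2.minAreaRect(c); p=cv2.boxPoints(r); w=np.array([onz(d,*q,z) for q in p])
    e=[w[1]-w[0],w[2]-w[1]]; print(n,np.round(r[0],1),'c',np.round(w.mean(0),4),[(round(float(np.hypot(*x[:2])),4),round(float(np.degrees(np.arctan2(x[1],x[0]))),1)) for x in e])
rep('dab',blob((H>20)&(H<35)&(S>150)&(V>150),250,188,278,212),.038)
rep('board',blob((H>15)&(H<32)&(S>50)&(S<140)&(V>120) | (S<60)&(V>60),232,130,310,240),.03)
rep('plate',blob((S<70)&(V>30)&(V<130),365,150,420,225),.03)
rep('grip',blob((V<45),385,165,412,210),.143)
print(hsv[187,400],hsv[205,397],hsv[165,385],hsv[150,300],hsv[225,270])
big=cv2.resize(im[120:250,225:425],None,fx=4,fy=4,interpolation=cv2.INTER_CUBIC); cv2.imwrite('pics/crop0.png',big[:,:,::-1])
E
```

```text
dab [263.2 199.8] c [0.507  0.1765 0.038 ] [(0.0127, -46.4), (0.011, -136.5)]
board [269.7 186.3] c [0.5433 0.1604 0.03  ] [(0.2338, -18.8), (0.1182, -110.2)]
plate [393.6 188.2] c [ 0.5268 -0.159   0.03  ] [(0.1467, -8.9), (0.0983, -98.9)]
grip [400.5 187. ] c [ 0.515  -0.1605  0.143 ] [(0.0253, -92.0), (0.0512, 177.3)]
[17 48 37] [ 14  41 174] [20 23 99] [ 17 131 208] [ 18 133 226]
```

View pics/crop0.png

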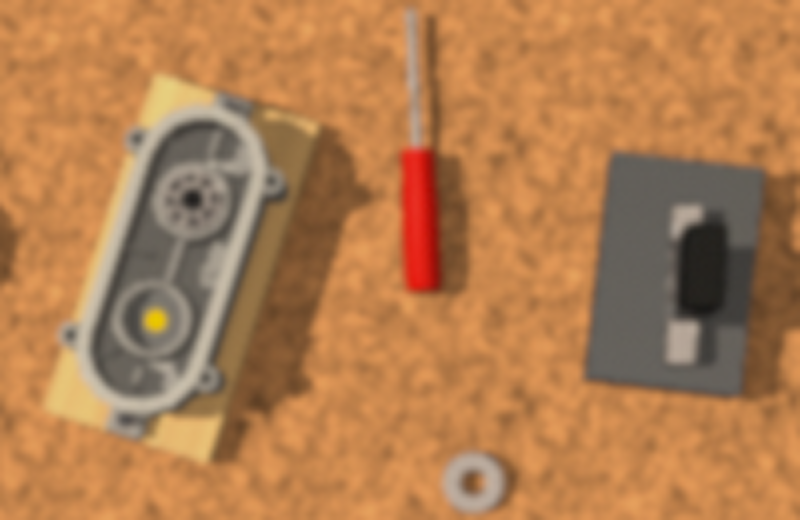

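The crop confirms the layout: the dab is in the near pocket at crop (155,320), the bearing is in the far one, and the gauge bar runs roughly along world x. I'll approach above the gauge.

{"method": "jog_arm", "body": {"moves": [[[0.12, -0.07, -0.04, 0, 0, 0, -1], [0.27, -0.15, -0.08, 0, 0, 0, -1], [0.42, -0.24, -0.12, 0, 0, 0, -1], [0.57, -0.32, -0.16, 0, 0, 0, -1], [0.72, -0.41, -0.2, 0, 0, 0, -1], [0.86, -0.49, -0.24, 0, 0, 0, -1], [1, -0.57, -0.27, 0, 0, 0, -1], [1, -0.57, -0.27, 0, 0, 0, -1]]]}}

```text
clock: 0.9
tcp_pos: [0.2734, -0.4031, 0.2728]
tcp_rot: [180.0, -0.1, 16.1]
force: [0.2, -0.5, 0.0]
opening: 0.0854
gripper_force: 0.0
```

{"method": "jog_arm", "body": {"moves": [[[0.12, -0.07, -0.04, 0, 0, 0.03, -1], [0.27, -0.15, -0.08, 0, 0, 0.06, -1], [0.42, -0.24, -0.12, 0, 0, 0.09, -1], [0.57, -0.32, -0.16, 0, 0, 0.12, -1], [0.72, -0.41, -0.2, 0, 0, 0.15, -1], [0.86, -0.49, -0.2, 0, 0, 0.18, -1], [1, -0.57, -0.2, 0, 0, 0.21, -1], [1, -0.57, -0.2, 0, 0, 0.21, -1]]]}}

```text
clock: 1.7
tcp_pos: [0.3933, -0.2806, 0.3018]
tcp_rot: [-179.9, -0.0, -2.9]
force: [-0.1, -0.2, -0.1]
opening: 0.0853
gripper_force: 0.0
```

```bash
python3 - <<'E'
from h import *
s=env.observe(); print(s['clock'],s['tcp_pos'],s['tcp_rot'],s['force'],s['q'])
d=cap('wrist','w0'); print(np.round(ray(d,d['cx'],d['cy']),3),d['vfov'], proj(d,[.515,-.16,.143]))
E
```

```text
1.7 [ 0.39331779 -0.2805739   0.30175554] [-1.79945895e+02 -2.09731534e-02 -2.91433154e+00] [-0.07567425 -0.17010771 -0.08009902] [-4.87998551e+01  5.52295958e+00  8.95554354e+01  5.29259194e-02
  8.49458529e+01  4.41097927e+01]
[[ 0.465 -0.284  0.445]
 [-0.279  0.014 -0.96 ]] 60.77439438214326 [161.8803638  45.942703 ]
```

View pics/w0.png

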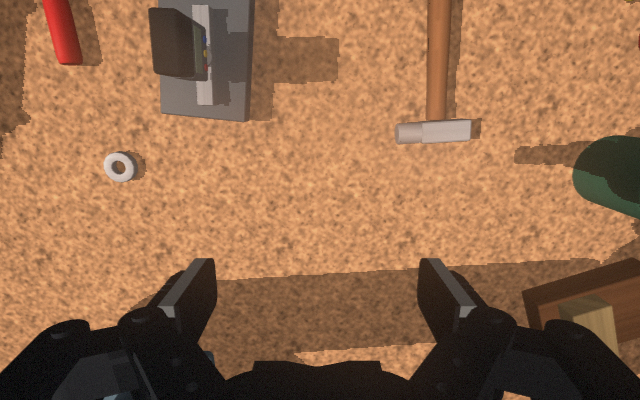

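The gauge shows at the upper left of the wrist view: grip top at about (150–207, 10–80), bar at (195–212, 5–105). I'll centre it for a closer look.

{"method": "jog_arm", "body": {"moves": [[[0.02, -0.1, 0, 0, 0, 0, -1], [0.05, -0.25, 0, 0, 0, 0, -1], [0.1, -0.4, 0, 0, 0, 0, -1], [0.14, -0.55, 0, 0, 0, 0, -1], [0.17, -0.68, 0, 0, 0, 0, -1], [0.2, -0.77, 0, 0, 0, 0, -1], [0.2, -0.8, 0, 0, 0, 0, -1], [0.2, -0.8, 0, 0, 0, 0, -1]]]}}

```text
clock: 2.55
tcp_pos: [0.4281, -0.1641, 0.3018]
tcp_rot: [180.0, 0.0, -3.0]
force: [0.0, -0.6, 0.6]
opening: 0.0857
gripper_force: 0.0
```

```bash
python3 - <<'E'
from h import *
s=env.observe(); print(s['clock'],s['tcp_pos'],s['tcp_rot'])
d=cap('wrist','w1'); print(np.round(ray(d,d['cx'],d['cy']),3), proj(d,[.515,-.16,.143]))
E
```

```text
2.55 [ 0.42805723 -0.16406193  0.30184461] [ 1.79991503e+02  1.39900324e-02 -3.00124393e+00]
[[ 0.5   -0.167  0.445]
 [-0.28   0.014 -0.96 ]] [306.73514868  83.22859321]
```

View pics/w1.png

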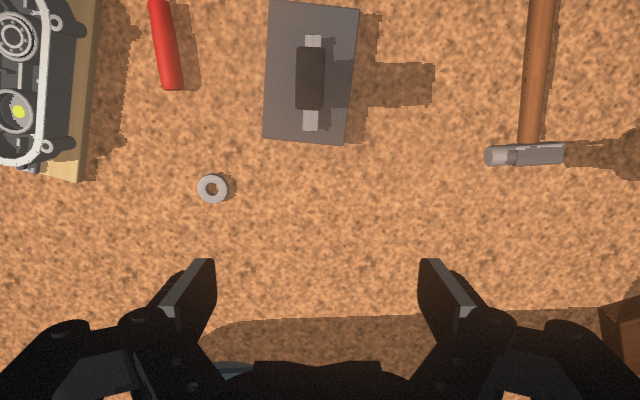

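The grip is at about (295–325, 46–110), with the bar ends showing near (313,40) and (310,122). Next I'll measure them.

```bash
python3 - <<'E'
from h import *
d=load('w1'); hsv=cv2.cvtColor(d['pixels'],cv2.COLOR_RGB2HSV); V=hsv[:,:,2].astype(int)
print(hsv[75,310],hsv[75,298],hsv[105,310],hsv[40,313],hsv[75,280],hsv[120,310])
def go(n,m,box,z):
    x0,y0,x1,y1=box;k=np.zeros(V.shape,np.uint8);k[y0:y1,x0:x1]=m[y0:y1,x0:x1]*255
    c=max(cv2.findContours(k,0,2)[0],key=cv2.contourArea)
    w=np.array([onz(d,*p[0],z)[:2] for p in c],np.float32)
    r=cv2.minAreaRect(w); b=cv2.boxPoints(r); e=b[1:3]-b[:2]
    print(n,cv2.boundingRect(c),np.round(r[0],4),[(round(float(np.hypot(*x)),4),round(float(np.degrees(np.arctan2(x[1],x[0]))),1)) for x in e])
go('grip',V<85,(285,40,332,118),.143)
go('barFar',V>145,(298,25,330,47),.046)
go('barNear',V>145,(298,108,330,140),.046)
go('plate',(hsv[:,:,1]<90)&(V<130),(255,0,365,150),.03)
E
```

```text
[11 70 77] [13 66 81] [10 77 83] [ 10  34 164] [  9  48 121] [ 12  42 170]
grip (296, 47, 36, 63) [ 0.5183 -0.1658] [(0.049, -3.9), (0.0292, 86.1)]
barFar (305, 35, 16, 12) [ 0.5629 -0.1664] [(0.0108, -3.0), (0.0161, 87.0)]
barNear (302, 110, 16, 21) [ 0.4801 -0.1584] [(0.0222, -3.0), (0.0172, 87.0)]
plate (262, 0, 98, 146) [ 0.5283 -0.1595] [(0.1491, -8.6), (0.099, 81.4)]
```

{"method": "jog_arm", "body": {"moves": [[[0.1, -0.01, 0.05, 0, 0, 0, -1], [0.25, -0.02, 0.15, 0, 0, 0.01, -1], [0.4, -0.03, 0.3, 0, 0, 0.01, -1], [0.52, -0.04, 0.45, 0, 0, 0.01, -1], [0.58, -0.04, 0.55, 0, 0, 0.01, -1], [0.6, -0.04, 0.6, 0, 0, 0.01, -1], [0.6, -0.04, 0.6, 0, 0, 0.01, -1], [0.6, -0.04, 0.6, 0, 0, 0.01, -1]]]}}

```text
clock: 3.4
tcp_pos: [0.5185, -0.1635, 0.2124]
tcp_rot: [180.0, -0.0, -4.0]
force: [0.1, -0.2, 0.1]
opening: 0.0858
gripper_force: 0.0
```

```bash
python3 - <<'E'
from h import *
s=env.observe(); p=s['tcp_pos'];print(s['clock'],p,s['tcp_rot'])
R=Ro.from_euler('xyz',s['tcp_rot'],degrees=True).as_matrix()
print(R.T@(np.array([.518,-.1628,.106])-p)/.15)
d=cap('wrist','w2'); cv2.imwrite('pics/w2.png',d['pixels'][:,:,::-1]); print(proj(d,[.518,-.1628,.143]),proj(d,[.493,-.1628,.143]))
E
```

```text
3.4 [ 0.51854897 -0.16349474  0.21242537] [ 1.79976714e+02 -2.39040435e-02 -3.96104314e+00]
[-0.004267   -0.00465611  0.70949889]
[316.1256519  216.11030407] [318.66696752 250.93544872]
```

View pics/w2.png

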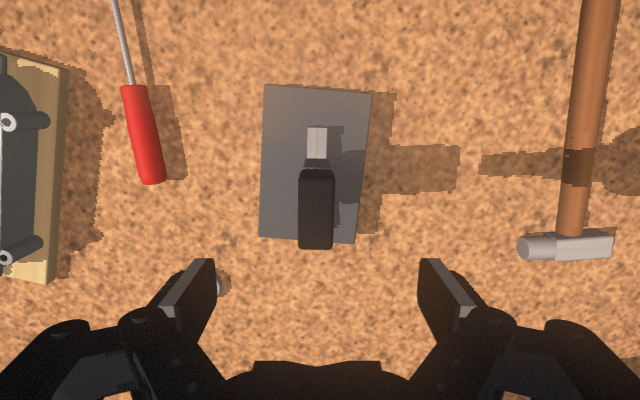

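The grip sits centred between the fingers at (299–334, 170–250), matching the predicted edge (318,251). I'll descend and close.

{"method": "jog_arm", "body": {"moves": [[[0, -0.01, 0.08, 0, 0, 0, -1], [0, -0.01, 0.22, 0, 0, 0, -1], [0, -0.01, 0.38, 0, 0, 0, -1], [0, -0.01, 0.53, 0, 0, 0, -1], [0, -0.01, 0.64, 0, 0, 0, -1], [0, -0.01, 0.7, 0, 0, 0, -1], [0, -0.01, 0.71, 0, 0, 0, -1], [0, -0.01, 0.71, 0, 0, 0, -1]]]}}

```text
clock: 4.25
tcp_pos: [0.519, -0.1618, 0.1057]
tcp_rot: [180.0, -0.0, -3.9]
force: [-0.8, 0.7, 0.8]
opening: 0.0855
gripper_force: 0.0
```

{"method": "jog_arm", "body": {"moves": [[[0, 0, 0, 0, 0, 0, 0], [0, 0, 0, 0, 0, 0, 0.2], [0, 0, 0, 0, 0, 0, 0.4], [0, 0, 0, 0, 0, 0, 0.6], [0, 0, 0, 0, 0, 0, 0.8], [0, 0, 0, 0, 0, 0, 1], [0, 0, 0, 0, 0, 0, 1], [0, 0, 0, 0, 0, 0, 1]]], "grip_force": 60}}

```text
clock: 5.05
tcp_pos: [0.5191, -0.1619, 0.1058]
tcp_rot: [180.0, -0.1, -3.9]
force: [-0.3, -0.5, 5.2]
opening: 0.0237
gripper_force: 59.2
```

{"method": "jog_arm", "body": {"moves": [[[0, 0, -0.03, 0, 0, 0, 1], [0, 0, -0.1, 0, 0, 0, 1], [0, 0, -0.22, 0, 0, 0, 1], [0, 0, -0.38, 0, 0, 0, 1], [0, 0, -0.54, 0, 0, 0, 1], [0, 0, -0.68, 0, 0, 0, 1], [0, 0, -0.77, 0, 0, 0, 1], [0, 0, -0.8, 0, 0, 0, 1]]]}}

```text
clock: 5.85
tcp_pos: [0.519, -0.1616, 0.2269]
tcp_rot: [180.0, -0.1, -3.9]
force: [-0.6, 0.8, -3.8]
opening: 0.0236
gripper_force: 58.8
```

```bash
python3 - <<'E'
from h import *
s=env.observe(); p=s['tcp_pos'];print(s['clock'],p,s['tcp_rot'],s['opening'],s['force'])
R=Ro.from_euler('xyz',s['tcp_rot'],degrees=True).as_matrix()
print(R.T@(np.array([.4,.0,.25])-p)/.15,R.T@(np.array([.507,.175,.25])-p)/.15)
E
```

```text
5.85 [ 0.519048   -0.16157069  0.22689992] [ 1.79972052e+02 -8.63799099e-02 -3.93039676e+00] 0.023593988935463064 [-0.60077228  0.7981909  -3.81777716]
[-0.86538551 -1.02012804 -0.15580302] [-0.23369929 -2.23294622 -0.15544229]
```

{"method": "jog_arm", "body": {"moves": [[[-0.03, -0.08, 0, 0, 0, 0, 1], [-0.08, -0.22, -0.05, 0, 0, 0, 1], [-0.13, -0.37, -0.1, 0, 0, 0, 1], [-0.18, -0.52, -0.15, 0, 0, 0, 1], [-0.23, -0.67, -0.2, 0, 0, 0, 1], [-0.28, -0.8, -0.2, 0, 0, 0, 1], [-0.3, -0.87, -0.2, 0, 0, 0, 1], [-0.3, -0.87, -0.2, 0, 0, 0, 1]]]}}

```text
clock: 6.65
tcp_pos: [0.4817, -0.0266, 0.2544]
tcp_rot: [-180.0, 0.1, -3.8]
force: [-0.9, -0.8, -3.4]
opening: 0.0233
gripper_force: 59.1
```

{"method": "jog_arm", "body": {"moves": [[[-0.03, -0.08, 0, 0, 0, 0, 1], [-0.08, -0.22, -0.05, 0, 0, 0, 1], [-0.13, -0.37, -0.1, 0, 0, 0, 1], [-0.18, -0.52, -0.15, 0, 0, 0, 1], [-0.23, -0.65, -0.15, 0, 0, 0, 1], [-0.28, -0.75, -0.15, 0, 0, 0, 1], [-0.3, -0.8, -0.15, 0, 0, 0, 1], [-0.3, -0.8, -0.15, 0, 0, 0, 1]]]}}

```text
clock: 7.45
tcp_pos: [0.4459, 0.095, 0.2776]
tcp_rot: [-180.0, 0.0, -3.9]
force: [0.4, -0.3, -3.2]
opening: 0.0233
gripper_force: 59.3
```

```bash
python3 - <<'E'
from h import *
s=env.observe(); print(s['clock'],s['tcp_pos'],s['tcp_rot'])
d=cap('wrist','w3'); print(proj(d,[.507,.1765,.038]))
E
```

```text
7.45 [0.44592056 0.09498823 0.27758262] [-1.79999048e+02  2.68456645e-02 -3.88743700e+00]
[238.55490888 117.23494134]
```

View pics/w3.png

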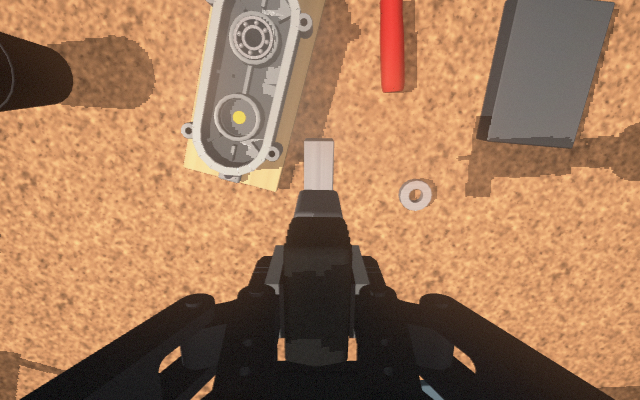

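The dab shows at (239,117), right where it was predicted (238.6,117.2). The bearing is at (253,38) and the held bar's far end at (319,140). I'll check the bar's position in the hand and the cover yaw.

```bash
python3 - <<'E'
from h import *
d=load('w3'); hsv=cv2.cvtColor(d['pixels'],cv2.COLOR_RGB2HSV);H,S,V=[hsv[:,:,i].astype(int) for i in range(3)]
s=env.observe();p=s['tcp_pos'];R=Ro.from_euler('xyz',s['tcp_rot'],degrees=True).as_matrix()
m=((H>22)&(H<36)&(S>120)&(V>120)).astype(np.uint8); m[:,:225]=0;m[:,255:]=0;m[:100]=0;m[135:]=0
M=cv2.moments(m,True);u,v=M['m10']/M['m00'],M['m01']/M['m00'];dab=onz(d,u,v,.038);print('dab',u,v,M['m00'],dab)
m=((S<60)&(V>140)).astype(np.uint8);m[:,:295]=0;m[:,345:]=0;m[:130]=0;m[192:]=0
c=max(cv2.findContours(m,0,2)[0],key=cv2.contourArea);print(cv2.boundingRect(c))
for z in(p[2]-.106+.046,):
  w=np.array([R.T@(onz(d,*q[0],z)-p) for q in c]);print('bar tool x max',w[:,0].max())
  for lo in(.03,.04):
    k=w[(w[:,0]>lo)&(w[:,0]<.048)];print('y',k[:,1].min(),k[:,1].max())
  r=cv2.minAreaRect(w[:,:2].astype(np.float32));print(r)
for z in(.044,.049):
  b=onz(d,253,38,z);e=b-dab;print('bearing',b,np.hypot(*e[:2]),np.degrees(np.arctan2(e[1],e[0])))
# rim mask line fits at gasket z
m=((S<60)&(V>150)).astype(np.uint8)
L=[];Rr=[]
for row in range(50,110,3):
  xs=np.where(m[row,185:310])[0]+185
  if len(xs): L.append(onz(d,xs[0],row,.056)[:2]);Rr.append(onz(d,xs[-1],row,.056)[:2])
for n,a in(('L',L),('R',Rr)):
  f=cv2.fitLine(np.array(a,np.float32),cv2.DIST_HUBER,0,.01,.01).ravel();print(n,f,np.degrees(np.arctan(f[1]/f[0])))
E
```

```text
dab 238.6290322580645 116.90322580645162 124.0 [0.50734386 0.17637314 0.038     ]
(304, 141, 30, 49)
bar tool x max 0.04895306661170402
y 0.008057104242879283 0.008719846453999293
y 0.008057104242879283 0.008719846453999293
((0.03432591259479523, -7.302500307559967e-06), (0.029404684901237488, 0.01734478585422039), 0.5425915122032166)
bearing [0.58344363 0.15038031 0.044     ] 0.08041642489918385 -18.85824448224972
bearing [0.58256757 0.14958759 0.049     ] 0.07985030893237588 -19.599727697223422
L [ 0.9440159  -0.32989997  0.54161924  0.20805691] -19.262703
R [ 0.94219023 -0.3350785   0.5429077   0.11949372] -19.57731
```

```bash
python3 - <<'E'
from h import *
s=env.observe();p=s['tcp_pos'];R=Ro.from_euler('xyz',s['tcp_rot'],degrees=True).as_matrix()
print(R.T@(np.array([.5076,.1773,.2])-p)/.15, (70.8-s['tcp_rot'][2])/90)
E
```

```text
[ 0.36992574 -0.58025551  0.51708768] 0.8301478900150175
```

{"method": "jog_arm", "body": {"moves": [[[0.03, -0.05, 0, 0, 0, -0.03, 1], [0.09, -0.14, 0, 0, 0, -0.09, 1], [0.16, -0.25, 0, 0, 0, -0.16, 1], [0.23, -0.36, 0.05, 0, 0, -0.23, 1], [0.29, -0.46, 0.1, 0, 0, -0.3, 1], [0.34, -0.54, 0.15, 0, 0, -0.37, 1], [0.37, -0.58, 0.2, 0, 0, -0.44, 1], [0.37, -0.58, 0.2, 0, 0, -0.5, 1]]]}}

```text
clock: 8.3
tcp_pos: [0.5082, 0.177, 0.2459]
tcp_rot: [-179.9, 0.1, 41.3]
force: [-0.7, -0.5, -3.4]
opening: 0.0235
gripper_force: 59.5
```

{"method": "jog_arm", "body": {"moves": [[[0, 0, 0.03, 0, 0, -0.06, 1], [0, 0, 0.1, 0, 0, -0.12, 1], [0, 0, 0.17, 0, 0, -0.18, 1], [0, 0, 0.24, 0, 0, -0.24, 1], [0, 0, 0.29, 0, 0, -0.29, 1], [0, 0, 0.32, 0, 0, -0.33, 1], [0, 0, 0.32, 0, 0, -0.33, 1], [0, 0, 0.32, 0, 0, -0.33, 1]]]}}

```text
clock: 9.1
tcp_pos: [0.5081, 0.1767, 0.1997]
tcp_rot: [-180.0, 0.0, 70.6]
force: [0.2, -0.5, -4.1]
opening: 0.0233
gripper_force: 59.3
```

```bash
python3 - <<'E'
from h import *
s=env.observe();p=s['tcp_pos'];R=Ro.from_euler('xyz',s['tcp_rot'],degrees=True).as_matrix()
print(s['clock'],p,s['tcp_rot'],s['force'],R.T@(np.array([.5076,.1773,.165])-p)/.15)
d=cap('wrist','w4')
a=d['pixels'];t=cap('top','top4')['pixels']
c=cv2.resize(t[120:250,200:330],(400,400),interpolation=cv2.INTER_CUBIC)
cv2.imwrite('pics/v4.png',np.hstack([cv2.resize(a,None,fx=.6,fy=.6)[:,:],c[:240]])[:,:,::-1])
E
```

```text
9.1 [0.50811295 0.17667791 0.19967433] [-1.79995908e+02  1.77011323e-02  7.05993218e+01] [ 0.23071838 -0.51416292 -4.05154105] [ 0.00284729 -0.00458657  0.23116166]
```

View pics/w4.png

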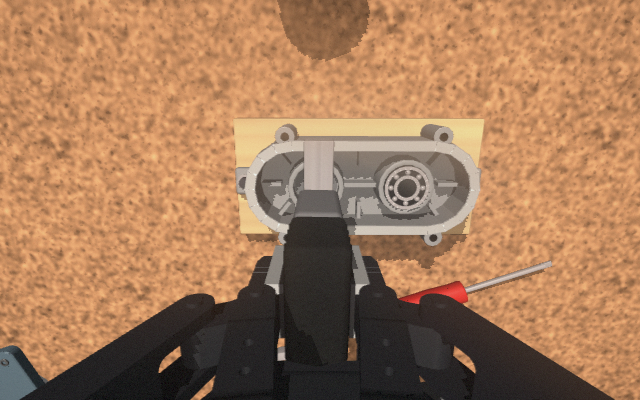

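It's aligned: the bar (column 318) is centred over the boss (column 317) and square across the cover. I'll lower it to about 10 mm above contact.

{"method": "jog_arm", "body": {"moves": [[[0, 0, 0.03, 0, 0, 0, 1], [0, 0, 0.09, 0, 0, 0, 1], [0, 0, 0.17, 0, 0, 0, 1], [0, 0, 0.25, 0, 0, 0, 1], [0, 0, 0.32, 0, 0, 0, 1], [0, 0, 0.36, 0, 0, 0, 1], [0, 0, 0.38, 0, 0, 0, 1], [0, 0, 0.38, 0, 0, 0, 1]]]}}

```text
clock: 10.0
tcp_pos: [0.5074, 0.1774, 0.1424]
tcp_rot: [-180.0, 0.0, 70.8]
force: [0.1, -1.1, -3.6]
opening: 0.0238
gripper_force: 59.3
```

{"method": "jog_arm", "body": {"moves": [[[0, 0, 0.01, 0, 0, 0, 1], [0, 0, 0.02, 0, 0, 0, 1], [0, 0, 0.03, 0, 0, 0, 1], [0, 0, 0.04, 0, 0, 0, 1], [0, 0, 0.05, 0, 0, 0, 1], [0, 0, 0.055, 0, 0, 0, 1], [0, 0, 0.055, 0, 0, 0, 1], [0, 0, 0.055, 0, 0, 0, 1]]]}}

```text
clock: 10.8
tcp_pos: [0.5077, 0.1774, 0.1347]
tcp_rot: [180.0, -0.0, 70.8]
force: [1.0, 0.2, -3.7]
opening: 0.0235
gripper_force: 59.4
```

{"method": "jog_arm", "body": {"moves": [[[0, 0, 0.003, 0, 0, 0, 1], [0, 0, 0.006, 0, 0, 0, 1], [0, 0, 0.009, 0, 0, 0, 1], [0, 0, 0.012, 0, 0, 0, 1], [0, 0, 0.014, 0, 0, 0, 1], [0, 0, 0.016, 0, 0, 0, 1], [0, 0, 0.016, 0, 0, 0, 1], [0, 0, 0.016, 0, 0, 0, 1]]]}}

```text
clock: 11.6
tcp_pos: [0.5075, 0.1775, 0.1322]
tcp_rot: [-180.0, 0.0, 70.8]
force: [-0.0, 0.3, -3.0]
opening: 0.0231
gripper_force: 59.5
```

{"method": "jog_arm", "body": {"moves": [[[0, 0, 0.001, 0, 0, 0, 1], [0, 0, 0.002, 0, 0, 0, 1], [0, 0, 0.003, 0, 0, 0, 1], [0, 0, 0.004, 0, 0, 0, 1], [0, 0, 0.004, 0, 0, 0, 1], [0, 0, 0.004, 0, 0, 0, 1], [0, 0, 0.004, 0, 0, 0, 1], [0, 0, 0.004, 0, 0, 0, 1]]]}}

```text
clock: 12.4
tcp_pos: [0.5076, 0.1774, 0.1318]
tcp_rot: [180.0, 0.0, 70.8]
force: [-0.9, -0.7, 0.7]
opening: 0.0235
gripper_force: 60.1
```

{"method": "jog_arm", "body": {"moves": [[[0, 0, 0.001, 0, 0, 0, 1], [0, 0, 0.001, 0, 0, 0, 1], [0, 0, 0.002, 0, 0, 0, 1], [0, 0, 0.002, 0, 0, 0, 1], [0, 0, 0.002, 0, 0, 0, 1], [0, 0, 0.002, 0, 0, 0, 1], [0, 0, 0.002, 0, 0, 0, 1], [0, 0, 0.002, 0, 0, 0, 1]]]}}

```text
clock: 13.2
tcp_pos: [0.5076, 0.1774, 0.1317]
tcp_rot: [180.0, -0.0, 70.8]
force: [-2.1, -0.9, 6.2]
opening: 0.0234
gripper_force: 60.7
```

```bash
python3 - <<'E'
from h import *
for i in range(5):
    d=cap('top' if i<4 else 'scene','e%d'%i); s=env.observe(); print(s['clock'],s['tcp_pos'],s['tcp_rot'],s['force'],s['wrist_torque'])
c=d['pixels'][190:290,340:460]; cv2.imwrite('pics/e.png',cv2.resize(c,None,fx=5,fy=5,interpolation=cv2.INTER_CUBIC)[:,:,::-1])
E
```

```text
13.25 [0.50765137 0.17737781 0.13175968] [ 1.79976825e+02 -5.49616426e-03  7.07599451e+01] [-2.81298258 -0.5603264   7.03832529] [-0.14262968  0.48424264  0.03043679]
13.3 [0.50762428 0.17738816 0.1317386 ] [ 1.79980013e+02 -2.60961042e-03  7.07596244e+01] [-2.13083312 -0.58807085  5.99222171] [-0.15954524  0.45980656 -0.00404053]
13.35 [0.50764149 0.17738061 0.13175613] [ 1.79977012e+02 -5.64915505e-03  7.07586808e+01] [-1.95951063 -0.29050032  5.62525854] [-0.15215523  0.53775486 -0.00670997]
13.4 [0.50763853 0.17740213 0.13175854] [ 1.79978876e+02 -5.51791269e-03  7.07606190e+01] [-2.32137918 -1.08317894  5.45903776] [-0.09674762  0.53655406 -0.0131302 ]
13.45 [0.50762309 0.17739041 0.13175774] [ 1.79977704e+02 -3.49097821e-03  7.07622817e+01] [-1.32805571 -1.05400494  7.01392868] [-0.12160609  0.47135446  0.04741981]
```

View pics/e.png

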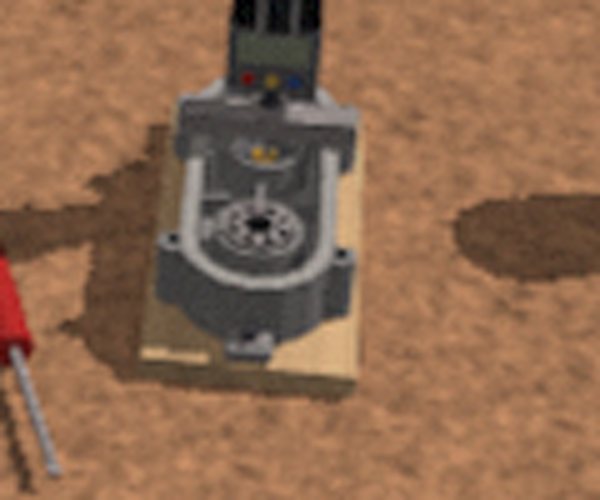

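The bar lies flush across both rims with the plunger on the dab (around (263,153)). The height matches the expected flush height (0.1318), and the cover load is about 9 N. Handing in.

```bash
python3 -c "
from cell import env
print(env.close_job())"
```

```text
the job is handed in; nothing more can be done
None
```

I handed the job in with the gauge still gripped: its bar is flush and square across both rims, its tip is on the yellow dab, and it presses the cover with about 9 N; no verdict was returned.

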